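# Run a fingertip along the limit switches of a linear slide

### The arm

A 6-joint arm with a two-finger parallel gripper is mounted at the origin on the work surface. World frame = base frame: x ahead of the robot, y to its left, z up, the work surface at z = 0. Lengths are in m, angles in degrees, forces in N, time in s.
With the tool pointing down it reaches from about 0.4 to 0.825 m from the base axis. Payload 7 kg.
Tool frame: the origin (TCP) lies at the very end of the fingers, on their centre line; the grasp point (between the pads) lies behind it (r.grasp_offset is the z of the grasp point in the tool frame, in m); z points along the fingers, y is the direction in which the jaws open and shut (so a half turn about z gives the same grasp; the last joint's range is limited). The gripper opens to 88 mm and grips with 3 to 60 N. Pads are 19 mm wide; open, the fingers measure 130 mm over their backs; the gripper's body (78 mm by 193 mm) begins 47 mm behind the grasp point.
Start: joints at [80.85, 20.546, 0.682, 0, -70.136, -16.507], TCP at [0.292, 0.608, 0.227] pointing down, gripper open.
Joint ranges: [-176.03, 176.03], [-82.01, 121.73], [-58.28, 71.71], [-173.87, 95.51], [-174.79, -0.11], [-173.66, 173.66]. Speed limits (degrees/s): [136.94, 136.94, 172.46, 180, 180, 180].

### API

Orientations are given as [roll, pitch, yaw] about the fixed x, y, z axes, in that order (R = Rz(yaw) Ry(pitch) Rx(roll)).
In Python, from plant import r gives the robot as it stands. The module is installed in compiled form; this text tells all that it offers.
- The arm moves only by the tool servo_tool, never from a script. Its argument "targets" is a list of rows, each an object of numbers: "dx", "dy", "dz": the shift along the world's x, y, z in cm; "spin": the turn about the world's z in rad; "grip": the opening in per cent of the stroke, from 0 (shut) to 100 (fully open). A call has exactly 10 rows; each row is the pose to reach, as a shift and turn from the pose commanded when the call began; what a row does not reach only later rows make up. A row lasts 1/12 s, in which the tool goes at most 41.7 mm and 7.16 degrees, less where a joint would pass 70% of its speed; a pose out of reach is approached as far as the arm can. A call with a gripper value outside its range is refused whole. The fingers move at their own pace and stop on an object; "squeeze" is the grip in N (left out, the last holds). Time passes only in rows, so rows that repeat a pose let the fingers close, or fill a call up. It gives the time, the measured TCP pose, the force and the opening at its end, in the units of the state.
- r.get_state(): the state, without advancing time (a new reading comes with each control period).
- r.capture(name): name is "scene" or "top"; returns the picture (480x640x3 uint8, blue, green, red); there is no depth.
- r.get_calibration(name): a dict with "K" (3x3 intrinsics, pixels), "extrinsics" (4x4, takes a point from camera to world coordinates). Camera axes: x right, y down, z forward; pixel columns grow to the right and rows downward; lengths in m; the calibration is good to about 2 mm. A picture is of the moment at which its call begins. get_calibration takes no time and is no camera call.
- r.close_job(): hands the job in, once; it reports no verdict.
Trained networks look in the newest picture that a camera, given by its name, has taken for a name from the list of things; names that differ only in an ending like _2 or _b are one class to them, and where a whole thing is asked for, a point or a joint stands for the part that bears it (a point fixed in the world has none). Each returns a list of dicts, best first, with "p" (0 to 1); they miss things now and then, are a little off and sometimes report something else, mostly with a low value. They report only what shows in the picture. A call takes as long as a camera call.
- r.cut_out(name, camera): "mask" (480x640 bool, what is visible of it) and "extent" ([left, top, right, bottom] in pixels, round what is visible of it).
The state is a dict: "time_s": time; "joints": joint angles; "qd": joint speeds; "joint_torque": joint torques, N m; "tcp_pos": TCP position; "eef_rot": TCP orientation; "contact_force": force on the tool from outside, world axes, zero at the start; "moment": the same for the moment, N m; "gripper_width": finger opening in m.
Only numpy, scipy, OpenCV 4.12 (cv2) and the standard library are available. Lean on these libraries where they do the work, as an engineer would, in place of code of your own. Each camera call takes 0.05 s, during which the arm holds its last target. There are 200 camera calls.

### The job

Before the trip dog goes on, check the five limit switches beside the linear slide: starting with the switch nearest the motor end and working along to the far end, run the fingertips low along the row so that they gently push each roller down until it trips and let it spring back up before the next one is reached. Trip one switch at a time, and keep the fingertips down close to the rollers between one switch and the next instead of lifting away. Pick nothing up, leave the carriage and the loose things where they are, and finish clear of the slide with all five rollers up.

Things in the scene. Friction and masses are not known exactly. Their poses are not given: they have to be found in the camera images.
- stage: belt-driven linear slide bolted to the optical table, 520 mm long along its own y axis, 84 mm wide, 58 mm high, with a flat carriage on top. The rail with the five limit switches runs parallel to it, 85 mm out on its -x side (towards the robot). Origin on the table under the slide's centre; z up
- motor: black square drive motor, 56 mm square, 100 mm long, bolted at one end or the other of the slide, on the slide's far (+x) side: 230 mm from the slide's centre along the slide's y axis, at +y on some starts and -y on others. The slide's other end has only a thin grey cover. Origin on the table surface, under its mounting face
- sw1: roller limit switch no. 1 of five alike, counted from the slide's +y end to its -y end: grey housing 30 x 30 x 22 mm fixed on the rail; on its plunger a free-turning black roller, 16 mm across, 12 mm wide, axle along the switch's x. Axes as the slide's, row along y, neighbours 56 to 76 mm apart. Origin under the housing; top of the free roller 48 mm straight above it (76 mm above the table)
- sw2: roller limit switch no. 2 of five alike, counted from the slide's +y end to its -y end: grey housing 30 x 30 x 22 mm fixed on the rail; on its plunger a free-turning black roller, 16 mm across, 12 mm wide, axle along the switch's x. Axes as the slide's, row along y, neighbours 56 to 76 mm apart. Origin under the housing; top of the free roller 48 mm straight above it (76 mm above the table)
- sw3: roller limit switch no. 3 of five alike, counted from the slide's +y end to its -y end: grey housing 30 x 30 x 22 mm fixed on the rail; on its plunger a free-turning black roller, 16 mm across, 12 mm wide, axle along the switch's x. Axes as the slide's, row along y, neighbours 56 to 76 mm apart. Origin under the housing; top of the free roller 48 mm straight above it (76 mm above the table)
- sw4: roller limit switch no. 4 of five alike, counted from the slide's +y end to its -y end: grey housing 30 x 30 x 22 mm fixed on the rail; on its plunger a free-turning black roller, 16 mm across, 12 mm wide, axle along the switch's x. Axes as the slide's, row along y, neighbours 56 to 76 mm apart. Origin under the housing; top of the free roller 48 mm straight above it (76 mm above the table)
- sw5: roller limit switch no. 5 of five alike, counted from the slide's +y end to its -y end: grey housing 30 x 30 x 22 mm fixed on the rail; on its plunger a free-turning black roller, 16 mm across, 12 mm wide, axle along the switch's x. Axes as the slide's, row along y, neighbours 56 to 76 mm apart. Origin under the housing; top of the free roller 48 mm straight above it (76 mm above the table)
- sw1_plunger (a joint): how far the roller of sw1 is pushed down (m): 0 free, trips at 0.002, bottoms at 0.006; spring 1.6 N at the start, 4 N fully down, returns by itself. A fingertip moving along the row about 4 to 5 mm below the free roller top rolls it down and over
- sw2_plunger (a joint): the same for sw2
- sw3_plunger (a joint): the same for sw3
- sw4_plunger (a joint): the same for sw4
- sw5_plunger (a joint): the same for sw5
- dog: trip dog: black steel angle bracket 30 x 60 mm, 36 mm high; origin under the centre of its foot; bystander
- hexkey: L-shaped hex key lying flat, 100 x 28 mm, 6 mm thick; origin at the middle of its long leg; bystander
- tub: clear round tub, 60 mm across, 32 mm high; origin under its centre; bystander
- post: black optical post holder with a steel post and round foot, 42 mm across the foot, 85 mm high, standing; origin under its centre; bystander
- mirror: small square black mirror mount, 50 x 50 mm, standing; origin under its centre; bystander
- driver: screwdriver 170 mm long, lying flat; origin under its middle; bystander
- case: flat grey parts case with white lid, 75 x 55 x 27 mm; origin under its centre; bystander
- carriage_top (a point): centre of the carriage's top face, 70 mm above the table. The carriage is an aluminium plate 90 (across) x 110 (along the slide) x 16 mm, anywhere within 120 mm of the slide's middle; not braked, shifts if knocked. Its edge is 40 mm from the row's centre line

How it is judged (in metres and radians):
On the way, in this order (a step that is already met when the one before it is completed fails the run):
1. the fingertips trip the first switch counted from the motor end (roller pushed down more than 2 mm) (((y of motor in the frame of stage above 0 m and value of joint sw1_plunger above 0.002 m and contact force between the fingers and sw1 above 0.3 N) or (y of motor in the frame of stage below 0 m and value of joint sw5_plunger above 0.002 m and contact force between the fingers and sw5 above 0.3 N))), for 0.1 s.
2. its roller springs back up while the fingertips pass, still low over the row, to the gap before the second switch (((y of motor in the frame of stage above 0 m and y of the grasp point in the frame of sw1 below -0.015 m and y of the grasp point in the frame of sw2 above 0.015 m and x of the grasp point in the frame of sw1 between -0.03 and 0.03 m and z of the grasp point in the frame of sw1 below 0.103 m and value of joint each of sw1_plunger, sw2_plunger below 0.0007 m) or (y of motor in the frame of stage below 0 m and y of the grasp point in the frame of sw4 below -0.015 m and y of the grasp point in the frame of sw5 above 0.015 m and x of the grasp point in the frame of sw4 between -0.03 and 0.03 m and z of the grasp point in the frame of sw4 below 0.103 m and value of joint each of sw4_plunger, sw5_plunger below 0.0007 m))), for 0.04 s.
3. the fingertips trip the second switch counted from the motor end (roller pushed down more than 2 mm) (((y of motor in the frame of stage above 0 m and value of joint sw2_plunger above 0.002 m and contact force between the fingers and sw2 above 0.3 N) or (y of motor in the frame of stage below 0 m and value of joint sw4_plunger above 0.002 m and contact force between the fingers and sw4 above 0.3 N))), for 0.1 s.
4. its roller springs back up while the fingertips pass, still low over the row, to the gap before the third switch (((y of motor in the frame of stage above 0 m and y of the grasp point in the frame of sw2 below -0.015 m and y of the grasp point in the frame of sw3 above 0.015 m and x of the grasp point in the frame of sw2 between -0.03 and 0.03 m and z of the grasp point in the frame of sw2 below 0.103 m and value of joint each of sw2_plunger, sw3_plunger below 0.0007 m) or (y of motor in the frame of stage below 0 m and y of the grasp point in the frame of sw3 below -0.015 m and y of the grasp point in the frame of sw4 above 0.015 m and x of the grasp point in the frame of sw3 between -0.03 and 0.03 m and z of the grasp point in the frame of sw3 below 0.103 m and value of joint each of sw3_plunger, sw4_plunger below 0.0007 m))), for 0.04 s.
5. the fingertips trip the third switch counted from the motor end (roller pushed down more than 2 mm) (((y of motor in the frame of stage above 0 m and value of joint sw3_plunger above 0.002 m and contact force between the fingers and sw3 above 0.3 N) or (y of motor in the frame of stage below 0 m and value of joint sw3_plunger above 0.002 m and contact force between the fingers and sw3 above 0.3 N))), for 0.1 s.
6. its roller springs back up while the fingertips pass, still low over the row, to the gap before the fourth switch (((y of motor in the frame of stage above 0 m and y of the grasp point in the frame of sw3 below -0.015 m and y of the grasp point in the frame of sw4 above 0.015 m and x of the grasp point in the frame of sw3 between -0.03 and 0.03 m and z of the grasp point in the frame of sw3 below 0.103 m and value of joint each of sw3_plunger, sw4_plunger below 0.0007 m) or (y of motor in the frame of stage below 0 m and y of the grasp point in the frame of sw2 below -0.015 m and y of the grasp point in the frame of sw3 above 0.015 m and x of the grasp point in the frame of sw2 between -0.03 and 0.03 m and z of the grasp point in the frame of sw2 below 0.103 m and value of joint each of sw2_plunger, sw3_plunger below 0.0007 m))), for 0.04 s.
7. the fingertips trip the fourth switch counted from the motor end (roller pushed down more than 2 mm) (((y of motor in the frame of stage above 0 m and value of joint sw4_plunger above 0.002 m and contact force between the fingers and sw4 above 0.3 N) or (y of motor in the frame of stage below 0 m and value of joint sw2_plunger above 0.002 m and contact force between the fingers and sw2 above 0.3 N))), for 0.1 s.
8. its roller springs back up while the fingertips pass, still low over the row, to the gap before the fifth switch (((y of motor in the frame of stage above 0 m and y of the grasp point in the frame of sw4 below -0.015 m and y of the grasp point in the frame of sw5 above 0.015 m and x of the grasp point in the frame of sw4 between -0.03 and 0.03 m and z of the grasp point in the frame of sw4 below 0.103 m and value of joint each of sw4_plunger, sw5_plunger below 0.0007 m) or (y of motor in the frame of stage below 0 m and y of the grasp point in the frame of sw1 below -0.015 m and y of the grasp point in the frame of sw2 above 0.015 m and x of the grasp point in the frame of sw1 between -0.03 and 0.03 m and z of the grasp point in the frame of sw1 below 0.103 m and value of joint each of sw1_plunger, sw2_plunger below 0.0007 m))), for 0.04 s.
9. the fingertips trip the fifth switch counted from the motor end (roller pushed down more than 2 mm) (((y of motor in the frame of stage above 0 m and value of joint sw5_plunger above 0.002 m and contact force between the fingers and sw5 above 0.3 N) or (y of motor in the frame of stage below 0 m and value of joint sw1_plunger above 0.002 m and contact force between the fingers and sw1 above 0.3 N))), for 0.1 s.
At the end, for the whole second after the job is handed in: all five rollers have sprung back up (within 0.7 mm), the carriage is within 10 mm and every loose thing within 20 mm of where it was. On the way, between two switches, both rollers are up (within 0.7 mm) and the fingertips are no more than about 35 mm above the roller tops (value of joint each of sw1_plunger, sw2_plunger, sw3_plunger, sw4_plunger, sw5_plunger below 0.0007 m and distance of each of dog, hexkey, tub, post, mirror, driver, case from where it was at the start of the episode below 0.02 m and distance of carriage_top from where it was at the start of the episode below 0.01 m); the robot touches nothing.
It fails at once if two switches are tripped at once (value of joint each of sw1_plunger, sw2_plunger above 0.002 m or value of joint each of sw1_plunger, sw3_plunger above 0.002 m or value of joint each of sw1_plunger, sw4_plunger above 0.002 m or value of joint each of sw1_plunger, sw5_plunger above 0.002 m or value of joint each of sw2_plunger, sw3_plunger above 0.002 m or value of joint each of sw2_plunger, sw4_plunger above 0.002 m or value of joint each of sw2_plunger, sw5_plunger above 0.002 m or value of joint each of sw3_plunger, sw4_plunger above 0.002 m or value of joint each of sw3_plunger, sw5_plunger above 0.002 m or value of joint each of sw4_plunger, sw5_plunger above 0.002 m).
It fails at once if a switch is handled roughly (more than 20 N from the fingers) (contact force between the fingers and sw1 above 20 N or contact force between the fingers and sw2 above 20 N or contact force between the fingers and sw3 above 20 N or contact force between the fingers and sw4 above 20 N or contact force between the fingers and sw5 above 20 N).
It fails at once if the carriage is knocked along (more than 10 mm) (distance of carriage_top from where it was at the start of the episode above 0.01 m).
It fails at once if a loose thing is picked up or shifted (more than 20 mm) (distance of any of dog, hexkey, tub, post, mirror, driver, case from where it was at the start of the episode above 0.02 m).
It also fails if it takes over 51 s, if anything falls off the work surface, if the arm or the gripper's body presses on something with over 40 N, if the wrist force passes 120 N, or if a joint passes its speed limit or range.

## Working session

There is one attempt and no reset: what is moved stays moved. The work goes in short steps, Python scripts to look and compute and a tool call to move; the robot and the scene stay as the last step left them, time stands still between calls to the robot, and variables do not carry over. Pictures are saved under pics/ and viewed, about 8 in all and at most 12, crops included, and the job is handed in when it is done.

Besides the shell and the picture viewer there is one more tool, called after "Emit:" by a JSON object that holds its "op" and its "data", one argument or row to a line. servo_tool: Moves the arm, as the interface text tells. Its arguments: {"type":"object","properties":{"targets":{"type":"array"},"squeeze":{"type":"number"}},"required":["targets"]}

```bash
mkdir -p pics; python3 - <<'E'
from plant import r
import cv2,numpy as np
s=r.get_state();print(s['time_s'],s['tcp_pos'],s['eef_rot'],s['gripper_width'],r.grasp_offset)
for n in('top','scene'):
    cv2.imwrite(f'pics/{n}0.png',r.capture(n));c=r.get_calibration(n);print(n,c['K'],np.round(c['extrinsics'],4))
    for k in('stage','motor','sw1','carriage_top'):
        print(k,[(round(d['p'],2),np.round(d['extent']).tolist()) for d in r.cut_out(k,n)][:6])
E
```

```text
0.0 [0.29208319 0.60796871 0.22561714] [ 1.79902989e+02 -9.30003992e-03 -2.56638957e+01] 0.08795519878346908 -0.0188
top [[480.31651075   0.         321.92544171]
 [  0.         480.31651075 235.62177328]
 [  0.           0.           1.        ]] [[ 0.0038 -0.9988  0.0494  0.5427]
 [-0.9983 -0.0067 -0.0581  0.0429]
 [ 0.0584 -0.0491 -0.9971  0.704 ]
 [ 0.      0.      0.      1.    ]]
stage [(0.77, [84.0, 102.0, 466.0, 297.0])]
motor [(0.58, [104.0, 40.0, 175.0, 122.0])]
sw1 [(0.92, [155.0, 208.0, 184.0, 243.0]), (0.87, [337.0, 269.0, 364.0, 300.0]), (0.73, [101.0, 242.0, 144.0, 270.0]), (0.7, [250.0, 243.0, 276.0, 270.0]), (0.6, [291.0, 251.0, 322.0, 285.0]), (0.59, [202.0, 223.0, 231.0, 258.0])]
carriage_top [(0.68, [173.0, 127.0, 268.0, 219.0])]
scene [[464.42073739   0.         326.74593695]
 [  0.         464.42073739 243.75974412]
 [  0.           0.           1.        ]] [[-0.7348  0.4111 -0.5395  0.9809]
 [ 0.6783  0.4346 -0.5925  0.4313]
 [-0.0091 -0.8013 -0.5982  0.4869]
 [ 0.      0.      0.      1.    ]]
stage [(0.97, [250.0, 188.0, 474.0, 461.0])]
motor [(0.6, [299.0, 391.0, 410.0, 477.0])]
sw1 [(0.97, [333.0, 202.0, 360.0, 232.0]), (0.94, [394.0, 264.0, 424.0, 301.0]), (0.85, [366.0, 243.0, 397.0, 277.0]), (0.68, [414.0, 300.0, 457.0, 332.0])]
carriage_top [(0.73, [312.0, 268.0, 414.0, 347.0]), (0.36, [446.0, 280.0, 490.0, 313.0])]
```

View pics/top0.png

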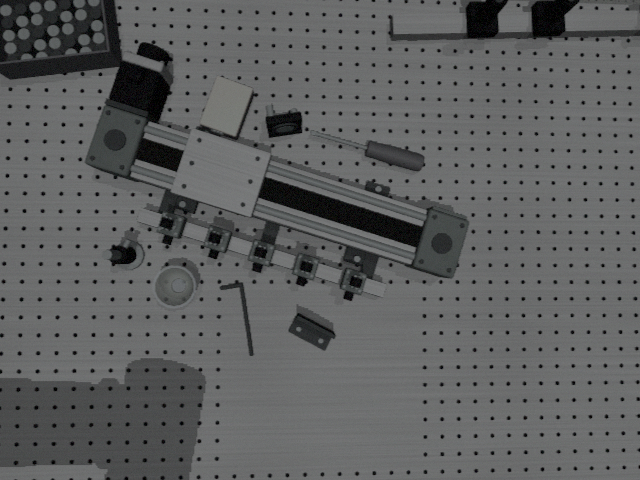

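View pics/scene0.png

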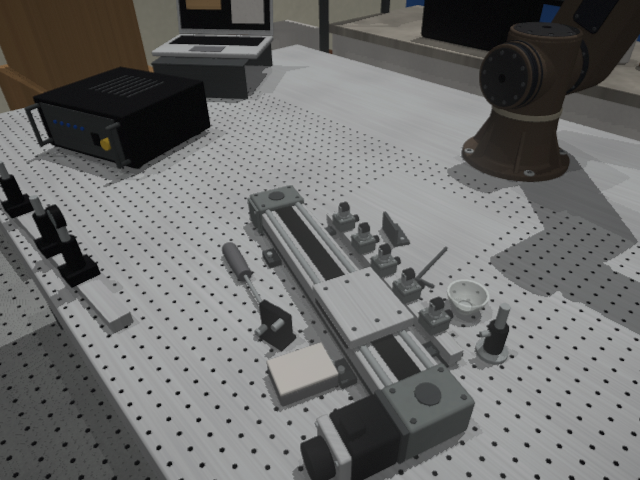

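Motor at image left (100–175, 40–120), so at world +y: the order is sw1 → sw5. The rollers sit at about (167,225), (215,240), (262,255), (306,268) and (354,285). The post at (125,250) stands near the start of the row.

```bash
cat > h.py <<'E'
import numpy as np,cv2
from plant import r
def cal(n):
    c=r.get_calibration(n);return c['K'],c['extrinsics']
def back(n,uv,z):
    K,E=cal(n);d=E[:3,:3]@np.linalg.solve(K,[uv[0],uv[1],1]);o=E[:3,3];return o+d*(z-o[2])/d[2]
def proj(n,P):
    K,E=cal(n);q=(np.atleast_2d(P)-E[:3,3])@E[:3,:3]@K.T;return q[:,:2]/q[:,2:]
E
python3 - <<'E'
from h import *
im=r.capture('top');sc=r.capture('scene')
P=[]
for d in r.cut_out('sw1','top'):
    m=d['mask'];v,u=np.nonzero(m);p=back('top',(u.mean(),v.mean()),.042)
    print(round(d['p'],2),m.sum(),np.round(p,4))
    if d['extent'][0]>150: P.append(p[:2])
P=np.array(P);P=P[np.argsort(-P[:,1])]
c=P.mean(0);t=np.linalg.svd(P-c)[2][0];t*=np.sign(t[1]);yaw=np.degrees(np.arctan2(-t[0],t[1]))
s=(P-c)@t;n=np.array([t[1],-t[0]]);print('yaw',yaw,'s',np.round(s,4),'spacing',-np.diff(s),'off',np.round((P-c)@n,4))
Q=c+np.outer(s,t);np.save('Q.npy',Q);np.save('t.npy',t);print(np.round(Q,4))
for nme in('post','tub'):
    d=r.cut_out(nme,'top');print(nme,[(round(a['p'],2),np.round(a['extent']).tolist()) for a in d])
def draw(n,img,box,f):
    o=cv2.resize(img[box[1]:box[3],box[0]:box[2]],None,fx=f,fy=f,interpolation=cv2.INTER_CUBIC)
    o=cv2.convertScaleAbs(o,alpha=1.7)
    nn=np.array([t[1],-t[0]])
    for q in Q:
        for L,(hx,hy,z),col in((0,(.015,.015,.05),(0,255,0)),(0,(.006,.008,.068),(0,0,255))):
            C=[np.r_[q+a*hx*nn+b*hy*t,z] for a,b in((1,1),(1,-1),(-1,-1),(-1,1))]
            cv2.polylines(o,[np.int32((proj(n,C)-box[:2]+.5)*f)],True,col,1)
    return o
cv2.imwrite('pics/ov_top.png',draw('top',im,(130,190,390,310),3))
cv2.imwrite('pics/ov_sc.png',draw('scene',sc,(310,190,470,340),4))
E
```

```text
0.93 634 [0.587  0.2104 0.042 ]
0.86 570 [0.5299 0.0287 0.042 ]
0.78 554 [ 0.5119 -0.0381  0.042 ]
0.69 601 [0.5678 0.1487 0.042 ]
0.66 580 [0.5492 0.0885 0.042 ]
yaw -16.938724184083853 s [ 0.1285  0.0638  0.0009 -0.062  -0.1311] spacing [0.06468091 0.06293796 0.06288835 0.06910201] off [ 0.0004  0.0001 -0.0002 -0.0013  0.001 ]
[[ 0.5866  0.2106]
 [ 0.5678  0.1487]
 [ 0.5494  0.0885]
 [ 0.5311  0.0283]
 [ 0.511  -0.0378]]
post [(0.59, [102.0, 240.0, 147.0, 270.0])]
tub [(0.82, [152.0, 264.0, 196.0, 310.0]), (0.66, [204.0, 224.0, 231.0, 260.0])]
```

View pics/ov_top.png

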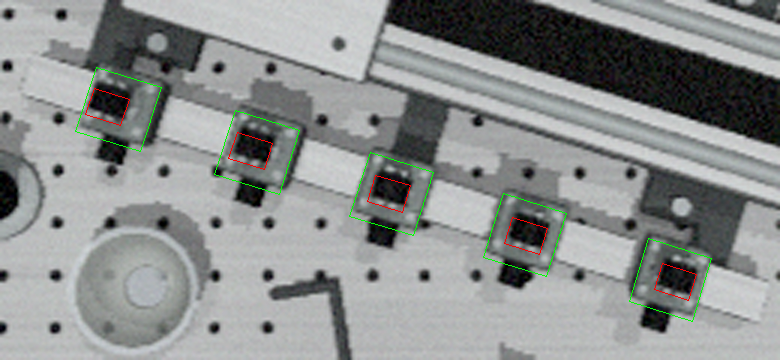

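View pics/ov_sc.png

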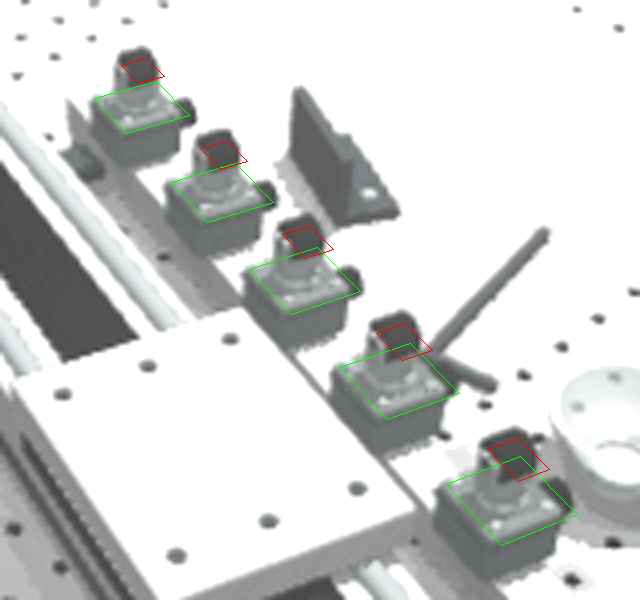

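The housing fit sits about 2.5 mm too far toward −x because the cable glands pull the masks. Corrected positions are sw1 ≈ (0.589, 0.210) and sw5 ≈ (0.5135, −0.0385), yaw −17°. I'll sweep with the fingers shut and the jaw axis across the row, so the tip is 19 mm long in the row direction.

Emit:
{"op": "servo_tool", "data": {
  "targets": [
    {"dx": 2.4, "dy": -2.9, "dz": 0, "spin": -0.11, "grip": 0},
    {"dx": 4.8, "dy": -5.8, "dz": 0, "spin": -0.22, "grip": 0},
    {"dx": 7.2, "dy": -8.7, "dz": 0, "spin": -0.33, "grip": 0},
    {"dx": 9.6, "dy": -11.6, "dz": 0, "spin": -0.44, "grip": 0},
    {"dx": 12, "dy": -14.5, "dz": 0, "spin": -0.55, "grip": 0},
    {"dx": 14.4, "dy": -17.4, "dz": 0, "spin": -0.66, "grip": 0},
    {"dx": 16.8, "dy": -20.3, "dz": 0, "spin": -0.77, "grip": 0},
    {"dx": 19.2, "dy": -23.2, "dz": 0, "spin": -0.88, "grip": 0},
    {"dx": 21.6, "dy": -26.1, "dz": 0, "spin": -0.99, "grip": 0},
    {"dx": 24, "dy": -29, "dz": 0, "spin": -1.1, "grip": 0}
  ]
}}

```text
time_s: 1.58
tcp_pos: [0.5332, 0.3169, 0.2269]
eef_rot: [-180.0, 0.0, -89.0]
contact_force: [0.8, 0.6, 0.2]
gripper_width: 0.0263
```

Emit:
{"op": "servo_tool", "data": {
  "targets": [
    {"dx": 1.1, "dy": -1.3, "dz": -0.5, "spin": -0.06, "grip": 0},
    {"dx": 2.2, "dy": -2.6, "dz": -1, "spin": -0.12, "grip": 0},
    {"dx": 3.3, "dy": -3.9, "dz": -1.5, "spin": -0.18, "grip": 0},
    {"dx": 4.4, "dy": -5.2, "dz": -2, "spin": -0.24, "grip": 0},
    {"dx": 5.5, "dy": -6.5, "dz": -3, "spin": -0.3, "grip": 0},
    {"dx": 6.6, "dy": -7.7, "dz": -4.5, "spin": -0.319, "grip": 0},
    {"dx": 6.6, "dy": -7.7, "dz": -6.5, "spin": -0.319, "grip": 0},
    {"dx": 6.6, "dy": -7.7, "dz": -8.5, "spin": -0.319, "grip": 0},
    {"dx": 6.6, "dy": -7.7, "dz": -10, "spin": -0.319, "grip": 0},
    {"dx": 6.6, "dy": -7.7, "dz": -10, "spin": -0.319, "grip": 0}
  ]
}}

```text
time_s: 2.42
tcp_pos: [0.5965, 0.2402, 0.123]
eef_rot: [179.8, -0.2, -107.0]
contact_force: [-0.6, -0.0, -0.6]
gripper_width: 0.0002
```

```bash
python3 - <<'E'
from h import *
s=r.get_state();print({k:np.round(v,4) for k,v in s.items()})
im=r.capture('top');sc=r.capture('scene')
a=cv2.resize(im[130:330,90:390],(600,400));b=cv2.resize(sc[170:370,300:520],(440,400))
cv2.imwrite('pics/a1.png',np.hstack([cv2.resize(a,(480,320)),cv2.resize(b,(320,320))]))
E
```

```text
{'time_s': np.float64(2.4167), 'joints': array([ 39.2495,  22.3078, -10.9379,  -0.0665, -57.0674, -56.2301]), 'qd': array([ 0.3084, -1.8817,  2.7909,  0.9608, -3.4795,  0.0639]), 'joint_torque': array([-8.37000e-02, -5.92493e+01,  2.72617e+01,  6.72280e+00,
        6.89400e-01,  7.10000e-03]), 'tcp_pos': array([0.5965, 0.2402, 0.123 ]), 'eef_rot': array([ 179.7797,   -0.2294, -107.0165]), 'contact_force': array([-0.5972, -0.0331, -0.5618]), 'moment': array([ 0.0077, -0.0029, -0.0259]), 'gripper_width': np.float64(0.0002)}
```

View pics/a1.png

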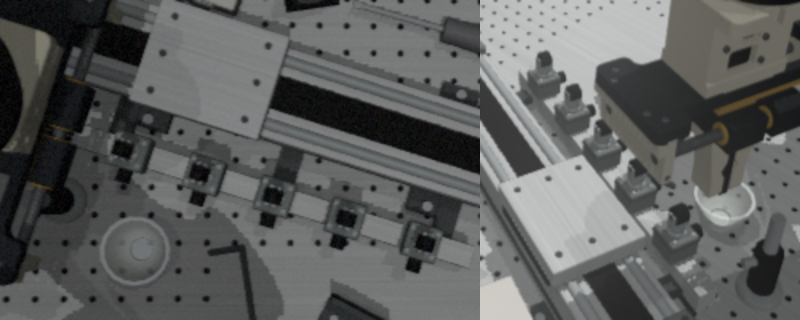

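The top half shows the gripper over the row's motor end, jaws shut and jaw axis across the row. The post, tub and carriage are clear. Next I lower to just above roller height and let it settle.

Emit:
{"op": "servo_tool", "data": {
  "targets": [
    {"dz": -1, "grip": 0},
    {"dz": -2, "grip": 0},
    {"dz": -3, "grip": 0},
    {"dz": -4, "grip": 0},
    {"dz": -4.5, "grip": 0},
    {"dz": -4.5, "grip": 0},
    {"dz": -4.5, "grip": 0},
    {"dz": -4.5, "grip": 0},
    {"dz": -4.5, "grip": 0},
    {"dz": -4.5, "grip": 0}
  ]
}}

```text
validation failed for argument at $.ta...
```

```bash
python3 - <<'E'
from h import *
s=r.get_state();print({k:np.round(s[k],4) for k in('time_s','tcp_pos','eef_rot','contact_force','qd')})
E
```

```text
{'time_s': np.float64(2.5167), 'tcp_pos': array([0.5983, 0.2413, 0.1266]), 'eef_rot': array([ 1.799850e+02, -5.450000e-02, -1.069438e+02]), 'contact_force': array([-0.9147,  0.7156,  0.5478]), 'qd': array([ 0.1788, -1.2202,  1.4815,  0.4316, -0.2092, -0.1038])}
```

Emit:
{"op": "servo_tool", "data": {
  "targets": [
    {"dx": 0, "dy": 0, "dz": -1, "spin": 0, "grip": 0},
    {"dx": 0, "dy": 0, "dz": -2, "spin": 0, "grip": 0},
    {"dx": 0, "dy": 0, "dz": -3, "spin": 0, "grip": 0},
    {"dx": 0, "dy": 0, "dz": -4, "spin": 0, "grip": 0},
    {"dx": 0, "dy": 0, "dz": -5, "spin": 0, "grip": 0},
    {"dx": 0, "dy": 0, "dz": -5.5, "spin": 0, "grip": 0},
    {"dx": 0, "dy": 0, "dz": -5.5, "spin": 0, "grip": 0},
    {"dx": 0, "dy": 0, "dz": -5.5, "spin": 0, "grip": 0},
    {"dx": 0, "dy": 0, "dz": -5.5, "spin": 0, "grip": 0},
    {"dx": 0, "dy": 0, "dz": -5.5, "spin": 0, "grip": 0}
  ]
}}

```text
time_s: 3.35
tcp_pos: [0.5987, 0.2416, 0.0722]
eef_rot: [-180.0, 0.0, -107.0]
contact_force: [0.2, 0.6, 0.2]
gripper_width: 0.0005
```

```bash
python3 - <<'E'
from h import *
s=r.get_state();print({k:np.round(s[k],4) for k in('time_s','tcp_pos','eef_rot','contact_force','qd')})
im=r.capture('scene')
cv2.imwrite('pics/a2.png',cv2.resize(im[220:370,340:540],(800,600)))
E
```

```text
{'time_s': np.float64(3.35), 'tcp_pos': array([0.5987, 0.2416, 0.0722]), 'eef_rot': array([-1.799595e+02,  4.460000e-02, -1.069530e+02]), 'contact_force': array([0.1664, 0.65  , 0.1641]), 'qd': array([-0.0979, -0.1851,  0.0298,  0.0538,  0.0716,  0.0341])}
```

View pics/a2.png

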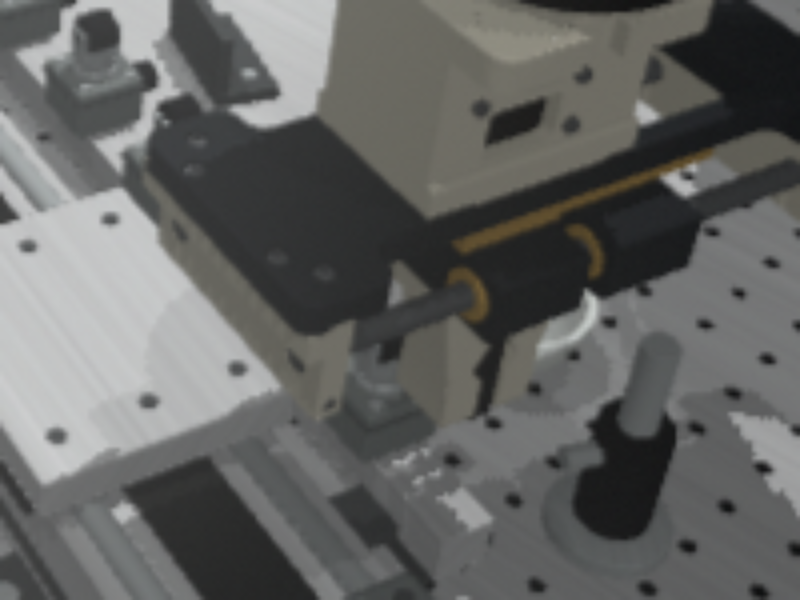

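Clear of sw1 with 4 mm of depth. Now the sweep, first 40 mm.

Emit:
{"op": "servo_tool", "data": {
  "targets": [
    {"dx": -0.12, "dy": -0.38, "dz": -0.06, "spin": 0, "grip": 0},
    {"dx": -0.23, "dy": -0.77, "dz": -0.06, "spin": 0, "grip": 0},
    {"dx": -0.35, "dy": -1.15, "dz": -0.06, "spin": 0, "grip": 0},
    {"dx": -0.47, "dy": -1.53, "dz": -0.06, "spin": 0, "grip": 0},
    {"dx": -0.58, "dy": -1.91, "dz": -0.06, "spin": 0, "grip": 0},
    {"dx": -0.7, "dy": -2.3, "dz": -0.06, "spin": 0, "grip": 0},
    {"dx": -0.82, "dy": -2.68, "dz": -0.06, "spin": 0, "grip": 0},
    {"dx": -0.9, "dy": -2.9, "dz": -0.06, "spin": 0, "grip": 0},
    {"dx": -0.95, "dy": -3.1, "dz": -0.06, "spin": 0, "grip": 0},
    {"dx": -0.97, "dy": -3.15, "dz": -0.06, "spin": 0, "grip": 0}
  ]
}}

```text
time_s: 4.23
tcp_pos: [0.5887, 0.2095, 0.0712]
eef_rot: [-180.0, 0.0, -107.0]
contact_force: [0.1, 0.2, 3.0]
gripper_width: 0.0005
```

```bash
python3 - <<'E'
from h import *
s=r.get_state();print({k:np.round(s[k],4) for k in('time_s','tcp_pos','eef_rot','contact_force','moment')})
im=r.capture('scene')
cv2.imwrite('pics/a3.png',cv2.resize(im[220:370,340:540],(800,600)))
E
```

```text
{'time_s': np.float64(4.2333), 'tcp_pos': array([0.5887, 0.2095, 0.0712]), 'eef_rot': array([-1.799803e+02,  7.800000e-03, -1.069698e+02]), 'contact_force': array([0.1095, 0.2171, 3.0469]), 'moment': array([ 0.0845, -0.2243, -0.003 ])}
```

View pics/a3.png

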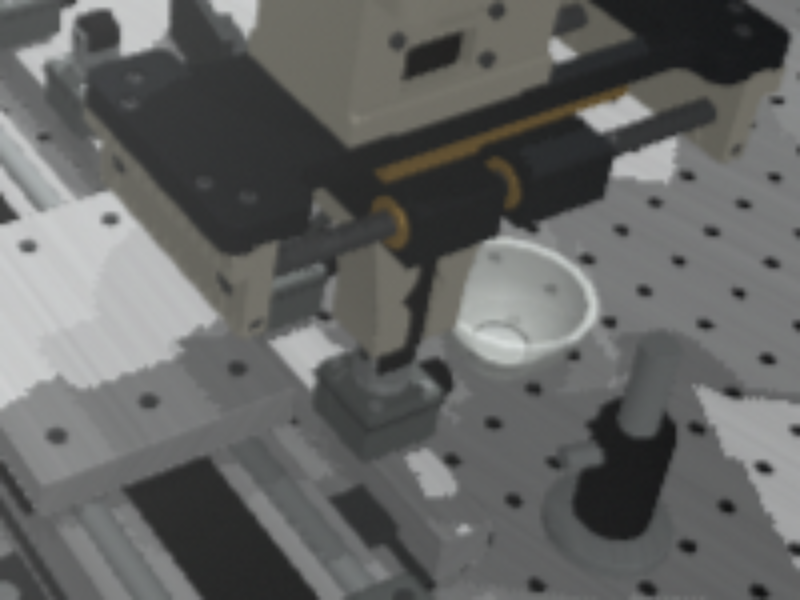

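sw1 is down: 3.0 N, roughly 3.5 mm by the spring law, with the tip centred on the roller at about (400,360) in the crop. On to gap 1.

Emit:
{"op": "servo_tool", "data": {
  "targets": [
    {"dx": -0.11, "dy": -0.38, "dz": 0, "spin": 0, "grip": 0},
    {"dx": -0.23, "dy": -0.76, "dz": 0, "spin": 0, "grip": 0},
    {"dx": -0.35, "dy": -1.14, "dz": 0, "spin": 0, "grip": 0},
    {"dx": -0.46, "dy": -1.52, "dz": 0, "spin": 0, "grip": 0},
    {"dx": -0.58, "dy": -1.9, "dz": 0, "spin": 0, "grip": 0},
    {"dx": -0.7, "dy": -2.28, "dz": 0, "spin": 0, "grip": 0},
    {"dx": -0.81, "dy": -2.66, "dz": 0, "spin": 0, "grip": 0},
    {"dx": -0.94, "dy": -3.1, "dz": 0, "spin": 0, "grip": 0},
    {"dx": -0.94, "dy": -3.1, "dz": 0, "spin": 0, "grip": 0},
    {"dx": -0.94, "dy": -3.1, "dz": 0, "spin": 0, "grip": 0}
  ]
}}

```text
time_s: 5.12
tcp_pos: [0.5791, 0.1787, 0.0709]
eef_rot: [180.0, -0.0, -107.0]
contact_force: [-0.2, 0.3, -0.6]
gripper_width: 0.0004
```

Emit:
{"op": "servo_tool", "data": {
  "targets": [
    {"dx": -0.11, "dy": -0.38, "dz": 0, "spin": 0, "grip": 0},
    {"dx": -0.23, "dy": -0.76, "dz": 0, "spin": 0, "grip": 0},
    {"dx": -0.35, "dy": -1.14, "dz": 0, "spin": 0, "grip": 0},
    {"dx": -0.46, "dy": -1.52, "dz": 0, "spin": 0, "grip": 0},
    {"dx": -0.58, "dy": -1.9, "dz": 0, "spin": 0, "grip": 0},
    {"dx": -0.7, "dy": -2.28, "dz": 0, "spin": 0, "grip": 0},
    {"dx": -0.81, "dy": -2.66, "dz": 0, "spin": 0, "grip": 0},
    {"dx": -0.94, "dy": -3.1, "dz": 0, "spin": 0, "grip": 0},
    {"dx": -0.94, "dy": -3.1, "dz": 0, "spin": 0, "grip": 0},
    {"dx": -0.94, "dy": -3.1, "dz": 0, "spin": 0, "grip": 0}
  ]
}}

```text
time_s: 5.95
tcp_pos: [0.5698, 0.1475, 0.0712]
eef_rot: [-180.0, -0.0, -107.0]
contact_force: [-0.8, 0.5, 4.1]
gripper_width: 0.0003
```

sw2 tripped, with the force back to about zero in the gap. On to gap 2 and sw3, 0.4 mm higher.

Emit:
{"op": "servo_tool", "data": {
  "targets": [
    {"dx": -0.11, "dy": -0.38, "dz": 0.02, "spin": 0, "grip": 0},
    {"dx": -0.23, "dy": -0.76, "dz": 0.04, "spin": 0, "grip": 0},
    {"dx": -0.35, "dy": -1.14, "dz": 0.04, "spin": 0, "grip": 0},
    {"dx": -0.46, "dy": -1.52, "dz": 0.04, "spin": 0, "grip": 0},
    {"dx": -0.58, "dy": -1.9, "dz": 0.04, "spin": 0, "grip": 0},
    {"dx": -0.7, "dy": -2.28, "dz": 0.04, "spin": 0, "grip": 0},
    {"dx": -0.81, "dy": -2.66, "dz": 0.04, "spin": 0, "grip": 0},
    {"dx": -0.91, "dy": -3.0, "dz": 0.04, "spin": 0, "grip": 0},
    {"dx": -0.91, "dy": -3.0, "dz": 0.04, "spin": 0, "grip": 0},
    {"dx": -0.91, "dy": -3.0, "dz": 0.04, "spin": 0, "grip": 0}
  ]
}}

```text
time_s: 6.78
tcp_pos: [0.5606, 0.1177, 0.0713]
eef_rot: [180.0, 0.0, -107.0]
contact_force: [-0.8, -0.9, 0.0]
gripper_width: 0.0007
```

Emit:
{"op": "servo_tool", "data": {
  "targets": [
    {"dx": -0.11, "dy": -0.38, "dz": 0, "spin": 0, "grip": 0},
    {"dx": -0.23, "dy": -0.76, "dz": 0, "spin": 0, "grip": 0},
    {"dx": -0.35, "dy": -1.14, "dz": 0, "spin": 0, "grip": 0},
    {"dx": -0.46, "dy": -1.52, "dz": 0, "spin": 0, "grip": 0},
    {"dx": -0.58, "dy": -1.9, "dz": 0, "spin": 0, "grip": 0},
    {"dx": -0.7, "dy": -2.28, "dz": 0, "spin": 0, "grip": 0},
    {"dx": -0.81, "dy": -2.66, "dz": 0, "spin": 0, "grip": 0},
    {"dx": -0.91, "dy": -3.0, "dz": 0, "spin": 0, "grip": 0},
    {"dx": -0.91, "dy": -3.0, "dz": 0, "spin": 0, "grip": 0},
    {"dx": -0.91, "dy": -3.0, "dz": 0, "spin": 0, "grip": 0}
  ]
}}

```text
time_s: 7.62
tcp_pos: [0.5516, 0.0876, 0.0715]
eef_rot: [-180.0, -0.0, -107.0]
contact_force: [-0.5, 0.4, 2.7]
gripper_width: -0.0001
```

sw3 tripped. Now gap 3 and sw4, then gap 4 and sw5.

Emit:
{"op": "servo_tool", "data": {
  "targets": [
    {"dx": -0.11, "dy": -0.38, "dz": 0, "spin": 0, "grip": 0},
    {"dx": -0.23, "dy": -0.76, "dz": 0, "spin": 0, "grip": 0},
    {"dx": -0.35, "dy": -1.14, "dz": 0, "spin": 0, "grip": 0},
    {"dx": -0.46, "dy": -1.52, "dz": 0, "spin": 0, "grip": 0},
    {"dx": -0.58, "dy": -1.9, "dz": 0, "spin": 0, "grip": 0},
    {"dx": -0.7, "dy": -2.28, "dz": 0, "spin": 0, "grip": 0},
    {"dx": -0.81, "dy": -2.66, "dz": 0, "spin": 0, "grip": 0},
    {"dx": -0.91, "dy": -3.0, "dz": 0, "spin": 0, "grip": 0},
    {"dx": -0.91, "dy": -3.0, "dz": 0, "spin": 0, "grip": 0},
    {"dx": -0.91, "dy": -3.0, "dz": 0, "spin": 0, "grip": 0}
  ]
}}

```text
time_s: 8.45
tcp_pos: [0.5425, 0.0577, 0.0714]
eef_rot: [-180.0, 0.0, -107.0]
contact_force: [-1.1, 0.3, -0.1]
gripper_width: 0.0
```

Emit:
{"op": "servo_tool", "data": {
  "targets": [
    {"dx": -0.11, "dy": -0.38, "dz": 0, "spin": 0, "grip": 0},
    {"dx": -0.23, "dy": -0.76, "dz": 0, "spin": 0, "grip": 0},
    {"dx": -0.35, "dy": -1.14, "dz": 0, "spin": 0, "grip": 0},
    {"dx": -0.46, "dy": -1.52, "dz": 0, "spin": 0, "grip": 0},
    {"dx": -0.58, "dy": -1.9, "dz": 0, "spin": 0, "grip": 0},
    {"dx": -0.7, "dy": -2.28, "dz": 0, "spin": 0, "grip": 0},
    {"dx": -0.81, "dy": -2.66, "dz": 0, "spin": 0, "grip": 0},
    {"dx": -0.91, "dy": -3.0, "dz": 0, "spin": 0, "grip": 0},
    {"dx": -0.91, "dy": -3.0, "dz": 0, "spin": 0, "grip": 0},
    {"dx": -0.91, "dy": -3.0, "dz": 0, "spin": 0, "grip": 0}
  ]
}}

```text
time_s: 9.28
tcp_pos: [0.5333, 0.0276, 0.0715]
eef_rot: [-180.0, -0.0, -107.0]
contact_force: [-0.6, 0.8, 2.8]
gripper_width: 0.0006
```

Emit:
{"op": "servo_tool", "data": {
  "targets": [
    {"dx": -0.11, "dy": -0.38, "dz": 0, "spin": 0, "grip": 0},
    {"dx": -0.23, "dy": -0.76, "dz": 0, "spin": 0, "grip": 0},
    {"dx": -0.35, "dy": -1.14, "dz": 0, "spin": 0, "grip": 0},
    {"dx": -0.46, "dy": -1.52, "dz": 0, "spin": 0, "grip": 0},
    {"dx": -0.58, "dy": -1.9, "dz": 0, "spin": 0, "grip": 0},
    {"dx": -0.7, "dy": -2.28, "dz": 0, "spin": 0, "grip": 0},
    {"dx": -0.81, "dy": -2.66, "dz": 0, "spin": 0, "grip": 0},
    {"dx": -0.93, "dy": -3.04, "dz": 0, "spin": 0, "grip": 0},
    {"dx": -1.0, "dy": -3.3, "dz": 0, "spin": 0, "grip": 0},
    {"dx": -1.0, "dy": -3.3, "dz": 0, "spin": 0, "grip": 0}
  ]
}}

```text
time_s: 10.12
tcp_pos: [0.5231, -0.0056, 0.0713]
eef_rot: [180.0, -0.0, -107.0]
contact_force: [-0.4, 0.2, -0.1]
gripper_width: 0.0005
```

Emit:
{"op": "servo_tool", "data": {
  "targets": [
    {"dx": -0.11, "dy": -0.38, "dz": 0, "spin": 0, "grip": 0},
    {"dx": -0.23, "dy": -0.76, "dz": 0, "spin": 0, "grip": 0},
    {"dx": -0.35, "dy": -1.14, "dz": 0, "spin": 0, "grip": 0},
    {"dx": -0.46, "dy": -1.52, "dz": 0, "spin": 0, "grip": 0},
    {"dx": -0.58, "dy": -1.9, "dz": 0, "spin": 0, "grip": 0},
    {"dx": -0.7, "dy": -2.28, "dz": 0, "spin": 0, "grip": 0},
    {"dx": -0.81, "dy": -2.66, "dz": 0, "spin": 0, "grip": 0},
    {"dx": -0.93, "dy": -3.04, "dz": 0, "spin": 0, "grip": 0},
    {"dx": -1.0, "dy": -3.3, "dz": 0, "spin": 0, "grip": 0},
    {"dx": -1.0, "dy": -3.3, "dz": 0, "spin": 0, "grip": 0}
  ]
}}

```text
time_s: 10.95
tcp_pos: [0.5133, -0.0387, 0.0715]
eef_rot: [-180.0, -0.0, -107.0]
contact_force: [-0.2, -0.6, 2.5]
gripper_width: 0.0001
```

All five tripped. I roll off sw5, lift, and move clear.

Emit:
{"op": "servo_tool", "data": {
  "targets": [
    {"dx": -0.11, "dy": -0.38, "dz": 0, "spin": 0, "grip": 0},
    {"dx": -0.23, "dy": -0.76, "dz": 0, "spin": 0, "grip": 0},
    {"dx": -0.35, "dy": -1.14, "dz": 0, "spin": 0, "grip": 0},
    {"dx": -0.46, "dy": -1.52, "dz": 0, "spin": 0, "grip": 0},
    {"dx": -0.58, "dy": -1.9, "dz": 0, "spin": 0, "grip": 0},
    {"dx": -0.7, "dy": -2.28, "dz": 0, "spin": 0, "grip": 0},
    {"dx": -0.81, "dy": -2.66, "dz": 0, "spin": 0, "grip": 0},
    {"dx": -0.93, "dy": -3.04, "dz": 0, "spin": 0, "grip": 0},
    {"dx": -0.93, "dy": -3.04, "dz": 1, "spin": 0, "grip": 0},
    {"dx": -0.93, "dy": -3.04, "dz": 3, "spin": 0, "grip": 0}
  ]
}}

```text
time_s: 11.78
tcp_pos: [0.5023, -0.069, 0.1001]
eef_rot: [179.8, -0.1, -107.0]
contact_force: [0.4, 0.1, 0.2]
gripper_width: 0.0003
```

Emit:
{"op": "servo_tool", "data": {
  "targets": [
    {"dx": 0, "dy": 0, "dz": 3, "spin": 0, "grip": 0},
    {"dx": 0, "dy": 0, "dz": 6, "spin": 0, "grip": 0},
    {"dx": 0, "dy": 0, "dz": 9, "spin": 0, "grip": 0},
    {"dx": 0, "dy": -2, "dz": 12, "spin": 0, "grip": 0},
    {"dx": -1, "dy": -5, "dz": 13, "spin": 0, "grip": 0},
    {"dx": -2, "dy": -8, "dz": 14, "spin": 0, "grip": 0},
    {"dx": -3, "dy": -11, "dz": 14, "spin": 0, "grip": 0},
    {"dx": -4, "dy": -14, "dz": 14, "spin": 0, "grip": 0},
    {"dx": -5, "dy": -17, "dz": 14, "spin": 0, "grip": 0},
    {"dx": -5, "dy": -18, "dz": 14, "spin": 0, "grip": 0}
  ]
}}

```text
time_s: 12.62
tcp_pos: [0.4523, -0.251, 0.2424]
eef_rot: [-180.0, -0.0, -107.1]
contact_force: [-0.1, 0.6, 0.8]
gripper_width: 0.0006
```

Emit:
{"op": "servo_tool", "data": {
  "targets": [
    {"dx": 0, "dy": -3, "dz": 0, "spin": 0, "grip": 0},
    {"dx": 0, "dy": -6, "dz": 0, "spin": 0, "grip": 0},
    {"dx": 0, "dy": -8, "dz": 0, "spin": 0, "grip": 0},
    {"dx": 0, "dy": -8, "dz": 0, "spin": 0, "grip": 0},
    {"dx": 0, "dy": -8, "dz": 0, "spin": 0, "grip": 0},
    {"dx": 0, "dy": -8, "dz": 0, "spin": 0, "grip": 0},
    {"dx": 0, "dy": -8, "dz": 0, "spin": 0, "grip": 0},
    {"dx": 0, "dy": -8, "dz": 0, "spin": 0, "grip": 0},
    {"dx": 0, "dy": -8, "dz": 0, "spin": 0, "grip": 0},
    {"dx": 0, "dy": -8, "dz": 0, "spin": 0, "grip": 0}
  ]
}}

```text
time_s: 13.45
tcp_pos: [0.4543, -0.3279, 0.2416]
eef_rot: [-180.0, 0.0, -106.9]
contact_force: [0.3, 0.5, 0.0]
gripper_width: 0.0008
```

```bash
python3 - <<'E'
from h import *
a=cv2.imread('pics/top0.png');b=r.capture('top');s=r.capture('scene')
print(r.get_state()['tcp_pos'])
d=cv2.convertScaleAbs(cv2.absdiff(a,b),alpha=3)
f=lambda x:cv2.resize(x,(400,300))
cv2.imwrite('pics/end.png',np.vstack([np.hstack([f(b),f(d)]),np.hstack([f(s),cv2.resize(s[190:340,310:510],(400,300))])]))
E
```

```text
[ 0.45420269 -0.32813006  0.24150962]
```

View pics/end.png

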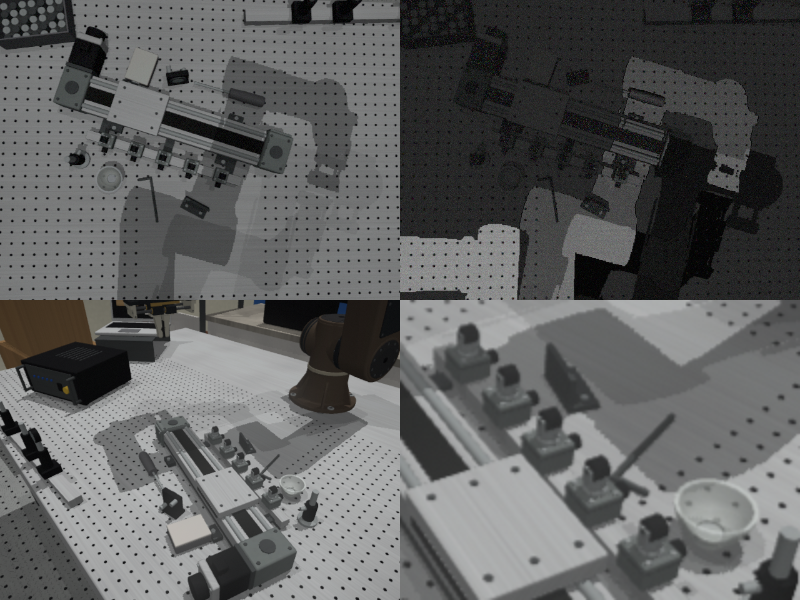

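The before/after difference shows only shadow and lighting changes, with no doubled outlines. Carriage and loose things are in place, all five rollers are up, and the arm is clear.

```bash
python3 -c "
from plant import r
print(r.close_job())"
```

```text
the job is handed in; nothing more can be done
None
```

The job is handed in; it reports no verdict. I ran the shut fingertips along the row from the motor end (sw1, at +y) to sw5, with the tips about 4.5 mm below the free roller tops the whole way.

- **Trips:** The upward force on the tool over sw1 to sw5 was 3.0, 4.1, 2.7, 2.8 and 2.5 N. By the spring law that is past the 2 mm trip point each time; plunger travel is not measured directly. In all four gaps it fell back to zero within the reading noise of up to about 1 N.
- **sw2:** The 4.1 N reading is about the spring's fully-down force, so I raised the tips 0.4 mm for the rest. All readings stayed far below 20 N.
- **Finish:** The arm ended clear of the slide at about 13.5 s. The last pictures show all five rollers up and the carriage and loose things in place. The before/after comparison shows only shadow and lighting changes.
- **Disagreements:** My first fit of the switch positions was about 2.5 mm off towards the robot. I corrected it by eye before moving, and a picture showed the tips centred on sw1. One move call was refused for missing values and moved nothing.

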